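# Make up a centrifuge bucket to match its opposite

### The job

Finish making up the part-filled centrifuge bucket, which has only its bottom spacer ring, to match the loaded one opposite: drop the two loose wide-bore rings flat into it, one on another, until they lie fully home as one column of three, and only then lower the wide capped tube (do not drop it) down the bore of the column so that it stands upright on the pad at the bottom. Leave the two slim-bore rings, the slim tubes, the bottles and the beaker where they are.

Things in the scene. Friction and masses are not known exactly. Their poses are not given: they have to be found in the camera images.
- cradle_part: round grey bench cradle, 124 mm across, 36 mm high, origin at the centre of its underside on the bench, z up; does not move. The PART-FILLED aluminium bucket stands in its 90 mm pocket, firmly held but with play: the bucket's axis lies anywhere up to 4 mm off the cradle's axis in the cradle's x and up to 4 mm in its y. Only the cradle is reported, so the mouth has to be felt for or seen
- rim_level (a point): point on the cradle's axis 100 mm above its origin: the level of the flat rim of the part-filled bucket (not the bucket's own axis, see the cradle). Round straight bore 66 mm (1 mm clearance all round on a ring), 84 mm outside at the collar; nothing on it stands higher than the rim; two trunnion lugs reach 55 mm from its axis, tops 12 mm below the rim, at any heading
- pad_level (a point): point on the cradle's axis 22 mm above its origin: the level of the bore's flat floor, a hard rubber pad, 78 mm below the rim. The bucket's bottom ring (a wide-bore ring like the loose ones, fixed, on the bucket's axis) already lies on the pad, its top face 44 mm above the cradle's origin
- cradle_loaded: the same cradle holding the opposite bucket, already loaded: three wide-bore rings and a capped tube whose cap top is 138 mm above the bench; fixed, origin at the centre of its underside
- ring_1: wide-bore spacer ring of off-white plastic lying flat on the bench: 64 mm outside diameter, 34 mm bore, 22 mm high, about 55 g (mass varies); origin at the centre of its underside, z along its axis. The two are alike, either order will do; home, their undersides lie 44 and 66 mm above the part-filled cradle's origin, the upper one ending 12 mm below the rim
- ring_2: wide-bore spacer ring of off-white plastic lying flat on the bench: 64 mm outside diameter, 34 mm bore, 22 mm high, about 55 g (mass varies); origin at the centre of its underside, z along its axis. The two are alike, either order will do; home, their undersides lie 44 and 66 mm above the part-filled cradle's origin, the upper one ending 12 mm below the rim
- slim_ring_1: slim-bore spacer ring, the same plastic, 64 mm outside diameter and 22 mm high but with an 18 mm bore (for slim tubes): not wanted, stays where it lies; origin at the centre of its underside
- slim_ring_2: slim-bore spacer ring, the same plastic, 64 mm outside diameter and 22 mm high but with an 18 mm bore (for slim tubes): not wanted, stays where it lies; origin at the centre of its underside
- tube: wide screw-capped tube standing in the rack: body 29.4 mm in diameter with a 16 mm high conical foot ending in an 8 mm flat tip, 116 mm long in all, the top 12 mm being a 35 mm wide cap; about 45 g; origin at the centre of its tip, z up along its axis. In the rack the tip stands 5 mm above the bench
- rack: two-tier steel tube rack, 80 mm (x) by 196 mm (y), 71 mm high, fixed; origin at the centre of its underside. The wide tube stands in the 31 mm hole at y = -62 mm; the 31 mm hole at y = -12 mm is empty; four 18 mm holes at x = +-18 mm, y = 35 and 72 mm, two of them with slim tubes
- slim_tube_1: slim capped tube standing in the rack, 17 mm in diameter, 118 mm long, 22 mm cap; stays; origin at the centre of its tip
- slim_tube_2: slim capped tube standing in the rack, 17 mm in diameter, 118 mm long, 22 mm cap; stays; origin at the centre of its tip
- amber_bottle: brown reagent bottle, 72 mm across, 150 mm high, stays; origin at the centre of its underside
- white_bottle: white reagent bottle, 68 mm across, 135 mm high, stays; origin at the centre of its underside
- beaker: small glass beaker, 68 mm across, 90 mm high, stays; origin at the centre of its underside
Not all that is in view belongs to the job. Leave any turquoise look-alike of the ring_2 alone.

How it is judged:
By the outcome, as a careful person would: the job done as asked, in the order asked, and still so for the second after the job is handed in, with the robot touching nothing.
It also fails if it takes over 72 s, if anything falls off the work surface, if the arm or the gripper's body presses on something with over 40 N, if the wrist force passes 120 N, or if a joint passes its speed limit or range.

### The arm

A 6-joint arm with a two-finger parallel gripper is mounted at the origin on the work surface. World frame = base frame: x ahead of the robot, y to its left, z up, the work surface at z = 0. Lengths are in mm, angles in rad, forces in N, time in s.
With the tool pointing down it reaches from about 275 to 750 mm from the base axis. Payload 10.2 kg.
Tool frame: the origin (TCP) lies midway between the tips of the shut fingers; the grasp point (between the pads) lies 19 mm behind it; z points along the fingers, y is the direction in which the jaws open and shut (so a half turn about z gives the same grasp; the last joint's range is limited). The gripper opens to 85 mm and grips with 20 to 120 N. Pads are 22 mm wide; open, the fingers measure 114 mm over their backs; the gripper's body (76 mm by 85 mm) begins 54 mm behind the grasp point. The pads swing forward as they close: fully open they stand 13 mm farther back than shut.
Start: joints at [-0.223, 0.313, 1.498, -0, 1.331, -0.223], TCP at [525.006, -0.013, 231.294] pointing down, gripper open.
Joint ranges: [-2.94, 2.94], [-0.97, 2.17], [0.19, 2.56], [-1.23, 4.37], [0.02, 3.11], [-2.88, 2.88]. Speed limits (rad/s): [2.39, 2.39, 3.01, 3.14, 3.14, 3.14].

### API

Orientations are given as a unit quaternion [w, x, y, z].
In Python, from rig import sense, capture, finish_job, search_frame, trace gives the robot as it stands.
- The arm moves only by the tool arm_command, never from a script. Its argument "steps" is one flat list of numbers, 5 for each row, row after row: the shift along the world's x, y, z in units of 50 mm (1.0 is 50 mm), then the turn about the world's z in units of 5 degrees (1.0 is 5 degrees), then the opening in per cent of the stroke, from 0 (shut) to 100 (fully open). In form: [dx, dy, dz, twist, fingers, dx, dy, dz, twist, fingers, ...]. A call has 1 to 5 rows; each row shifts and turns the commanded pose from where the row before left it; what a row does not reach is not made up. A row lasts 1/8 s, in which the tool goes at most 62.5 mm and 10.7 degrees, less where a joint would pass 70% of its speed; a pose out of reach is approached as far as the arm can. A call is refused whole if a number of a shift passes 1 or a number of a turn 1, either way. A call with a gripper value outside its range is refused whole. The fingers move at their own pace and stop on an object; "grip_force" is the grip in N (left out, the last holds). Time passes only in rows, so rows that do not move let the fingers close. It gives the time, the measured TCP pose, the force and the opening at its end, in the units of the state.
- sense(): the state, without advancing time (a new reading comes with each control period).
- capture(name): name is "scene" or "side" or "wrist"; returns a dict with "frame" (400x640x3 uint8, blue, green, red), "fov_y" (degrees; the focal length in pixels is half the picture's height over the tangent of half this angle, whatever the lens; pixels are square), "cx", "cy" (the principal point, pixels), "extrinsics" (4x4, takes a point from world to camera coordinates). Camera axes: x right, y down, z forward; pixel columns grow to the right and rows downward; lengths in mm; the calibration is good to about 2 mm. A picture is of the moment at which its call begins. There is no depth.
- finish_job(): hands the job in, once; it reports no verdict.
Trained networks look in a picture, given as the dict that the camera call returned (one of the last four; its "shot" number tells which), for a name from the list of things; names that differ only in an ending like _2 or _b are one class to them, and where a whole thing is asked for, a point or a joint stands for the part that bears it (a point fixed in the world has none). Each returns a list of dicts, best first, with "score" (0 to 1); they miss things now and then, are a little off and sometimes report something else, mostly with a low value. They report only what shows in the picture. A call takes as long as a camera call. They do not tell look-alikes from the thing itself.
- search_frame(picture, target): "point" ([x, y, z] in mm, in world coordinates, good to about 4 mm: the middle of the surface that is visible of it).
- trace(picture, target): "mask" (400x640 bool, what is visible of it).
The state is a dict: "time_s": time; "joints": joint angles; "dq": joint speeds; "tau": joint torques, N m; "eef_pos": TCP position; "ee_rot": TCP orientation; "force": force on the tool from outside, world axes, zero at the start; "wrist_torque": the same for the moment, N m; "grip_width": opening from 0.0 (shut) to 1.0 (fully open).
Only numpy, scipy, OpenCV 4.12 (cv2) and the standard library are available. Lean on these libraries where they do the work, as an engineer would, in place of code of your own. Each camera call takes 0.05 s, during which the arm holds its last target. There are 200 camera calls.

## Working session

There is one attempt and no reset: what is moved stays moved. The work goes in short steps, Python scripts to look and compute and a tool call to move; the robot and the scene stay as the last step left them, time stands still between calls to the robot, and variables do not carry over. Pictures are saved under pics/ and viewed, on a budget of 10 in all, crops included, one or two more only if the job needs it, and the job is handed in when it is done.

Besides the shell and the picture viewer there is one more tool, called after "Request:" in YAML: its name, and indented under it one key for each argument. arm_command: Moves the arm, as the interface text tells. Its arguments: {"type":"object","properties":{"steps":{"type":"array"},"grip_force":{"type":"number"}},"required":["steps"]}

```bash
mkdir -p pics; ls; cat > h.py <<'E'
import numpy as np, cv2
from rig import sense, capture, finish_job, search_frame, trace
def K(p):
    f=p["frame"].shape[0]/2/np.tan(np.radians(p["fov_y"])/2); return f,p["cx"],p["cy"]
def ray(p,u,v):
    f,cx,cy=K(p); E=np.array(p["extrinsics"]); R=E[:3,:3]; o=-R.T@E[:3,3]
    d=R.T@np.array([(u-cx)/f,(v-cy)/f,1]); return o,d
def onz(p,u,v,z):
    o,d=ray(p,u,v); return o+d*(z-o[2])/d[2]
def proj(p,X):
    f,cx,cy=K(p); E=np.array(p["extrinsics"]); c=E[:3,:3]@np.array(X)+E[:3,3]; return c[0]/c[2]*f+cx,c[1]/c[2]*f+cy
E
python3 - <<'E'
from h import *
s=sense(); print(s)
for n in ["scene","side"]:
    p=capture(n); cv2.imwrite(f"pics/{n}0.png",p["frame"]); 
    E=np.array(p["extrinsics"]); print(n,K(p),-E[:3,:3].T@E[:3,3],p["frame"].shape)
    for t in ["cradle_part","cradle_loaded","ring_1","slim_ring_1","tube","rack","slim_tube_1","amber_bottle","white_bottle","beaker"]:
        print(t,[(np.round(d["point"]).tolist(),round(d["score"],2)) for d in search_frame(p,t)])
E
```

```text
pics
{'time_s': 0.0, 'joints': array([-2.23414885e-01,  3.13505818e-01,  1.49846690e+00,  6.18320968e-06,
        1.33100096e+00, -2.23394594e-01]), 'dq': array([ 0.00121535,  0.00114399,  0.00057486,  0.00037983,  0.00235498,
       -0.00179057]), 'tau': array([-5.78409599e-04, -4.12261176e+01, -2.59742296e+01, -3.58453699e-04,
        4.11797926e-03, -1.23038126e-05]), 'eef_pos': array([5.24733442e+02, 4.21559847e-02, 2.30695293e+02]), 'ee_rot': array([-5.85910539e-04,  7.07114307e-01,  7.07098918e-01, -3.65417035e-04]), 'force': array([-0.32510061,  0.18059798, -0.82734801]), 'wrist_torque': array([ 0.06058161, -0.04089976,  0.03807622]), 'grip_width': 1.0028753579134528}
scene (np.float64(424.95105668800494), 311.4345175371055, 196.66138401245902) [1180.109465   -243.61136634  842.02113824] (400, 640, 3)
cradle_part [([558.0, -296.0, 25.0], 0.63), ([445.0, -12.0, 22.0], 0.3)]
cradle_loaded [([562.0, 305.0, 60.0], 0.78)]
ring_1 [([574.0, -134.0, 24.0], 0.95), ([448.0, -15.0, 23.0], 0.82), ([568.0, 37.0, 23.0], 0.65), ([352.0, 52.0, 24.0], 0.57)]
slim_ring_1 [([448.0, 133.0, 26.0],
[... 426 characters left out ...]
30337  817.34874639 735.9370323 ] (400, 640, 3)
cradle_part [([504.0, -246.0, 24.0], 0.97)]
cradle_loaded [([544.0, 357.0, 78.0], 0.78), ([514.0, -242.0, 26.0], 0.16)]
ring_1 [([436.0, -3.0, 23.0], 0.8), ([563.0, -120.0, 21.0], 0.71), ([342.0, 68.0, 22.0], 0.7), ([670.0, 109.0, 69.0], 0.7), ([560.0, 48.0, 24.0], 0.67)]
slim_ring_1 [([444.0, 152.0, 21.0], 0.76), ([430.0, -126.0, 24.0], 0.56)]
tube [([690.0, -15.0, 106.0], 0.67)]
rack [([670.0, 108.0, 71.0], 0.92), ([693.0, -14.0, 104.0], 0.19)]
slim_tube_1 [([666.0, 73.0, 104.0], 0.58), ([693.0, 115.0, 112.0], 0.53)]
amber_bottle [([728.0, 320.0, 102.0], 0.64)]
white_bottle [([712.0, -303.0, 74.0], 0.8)]
beaker [([781.0, -139.0, 68.0], 0.57)]
```

View pics/scene0.png

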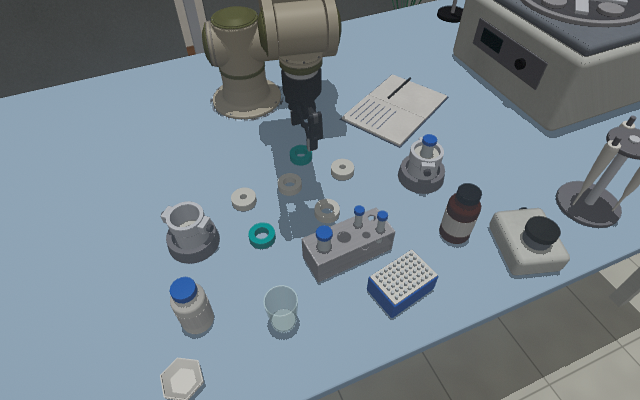

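View pics/side0.png

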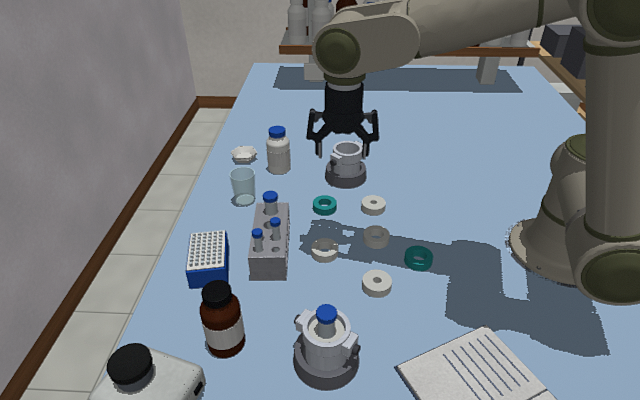

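Scene view: wide off-white rings at px (290,184) and (327,210); slim ones at (243,199) and (342,169); turquoise ones at (262,235) and (301,155). The part-filled bucket is at (188,228) and the wide tube at (324,240). The side view agrees with this. Next, the wrist view.

```bash
python3 - <<'E'
from h import *
p=capture("wrist"); cv2.imwrite("pics/w0.png",p["frame"]); print(K(p)); E=np.array(p["extrinsics"]); print(E.round(3), -E[:3,:3].T@E[:3,3]); print(sense()["eef_pos"])
for X in ([442,-9,22],[564,42,22],[700,-25,121]): print(proj(p,X))
for n in ("scene","side"):
  q=capture(n)
  for t in ("ring_1","tube","cradle_part"):
    for d in trace(q,t):
      m=d["mask"]; y,x=np.nonzero(m); z={"ring_1":11,"tube":60,"cradle_part":18}[t]
      c=((x.min()+x.max())/2,(y.min()+y.max())/2); print(n,t,round(d["score"],2),m.sum(),c,x.min(),x.max(),y.min(),y.max(),onz(q,*c,z).round(1))
E
```

```text
(np.float64(334.2784125609559), 318.7452119047224, 193.59859430278766)
[[ 1.00000e+00  2.00000e-03  0.00000e+00 -5.24410e+02]
 [ 2.00000e-03 -9.63000e-01  2.71000e-01 -3.60300e+01]
 [ 1.00000e-03 -2.71000e-01 -9.63000e-01  3.78573e+02]
 [ 0.00000e+00  0.00000e+00  0.00000e+00  1.00000e+00]] [524.23101778  68.69095995 374.27928449]
[ 5.25011117e+02 -1.30937912e-02  2.31299609e+02]
(np.float64(242.23515272132357), np.float64(174.34781184054464))
(np.float64(357.0224618166215), np.float64(126.38226432163371))
(np.float64(536.6820899581846), np.float64(220.74035903379598))
scene ring_1 0.83 440 (np.float64(289.5), np.float64(184.0)) 278 301 173 195 [436.2 -10.1  11. ]
scene ring_1 0.72 551 (np.float64(327.0), np.float64(210.5)) 314 340 199 222 [560.3  44.1  11. ]
scene ring_1 0.71 422 (np.float64(300.5), np.float64(154.5)) 289 312 144 165 [341.3  59.8  11. ]
scene ring_1 0.7 581 (np.float64(261.5), np.float64(235.0)) 248 275 222 248 [ 566.5 -132.3   11. ]
scene tube 0.82 366 (np.float64(323.5), np.float64(237.5)) 315 332 225 250 [665.6 -12.5  60. ]
scene cradle_part 0.94 1028 (np.float64
[... 334 characters left out ...]
62 [559.2  40.   11. ]
side ring_1 0.6 568 (np.float64(376.0), np.float64(236.5)) 362 390 225 248 [435. -14.  11.]
side ring_1 0.31 664 (np.float64(345.0), np.float64(176.0)) 324 366 163 189 [ 512.1 -279.2   11. ]
side tube 0.74 2737 (np.float64(222.5), np.float64(318.5)) 200 245 280 357 [740.6 288.8  60. ]
side tube 0.55 339 (np.float64(270.0), np.float64(209.0)) 263 277 190 228 [698.1 -49.2  60. ]
side tube 0.48 625 (np.float64(345.5), np.float64(175.5)) 326 365 163 188 [ 511.8 -207.6   60. ]
side cradle_part 0.71 631 (np.float64(345.0), np.float64(175.5)) 325 365 163 188 [ 512.2 -271.2   18. ]
side cradle_part 0.6 216 (np.float64(257.0), np.float64(240.0)) 252 262 228 252 [723.  20.  18.]
```

View pics/w0.png

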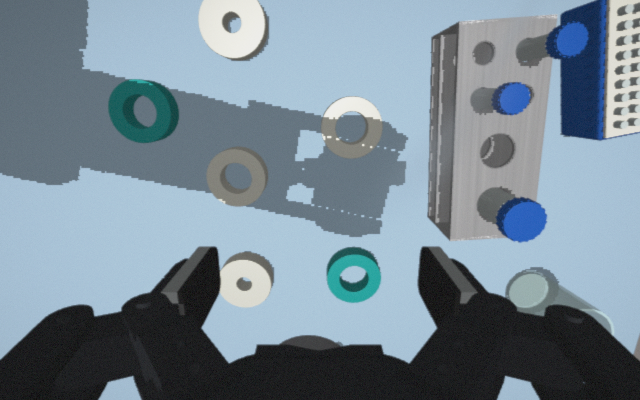

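Wrist view: the wide rings are at px (237,176) and (351,126), and the wide tube's cap is at (521,219). Image up is +y. I'll fit silhouettes to get positions.

```bash
cat >> h.py <<'E'
from scipy.optimize import minimize
def sil(p,x,y,r,z0,z1,S=4):
    a=np.linspace(0,2*np.pi,60,endpoint=False)
    P=np.array([proj(p,[x+r*np.cos(t),y+r*np.sin(t),z]) for z in (z0,z1) for t in a])
    m=np.zeros((400*S,640*S),np.uint8); cv2.fillConvexPoly(m,cv2.convexHull(((P+.5)*S).round().astype(np.int32)),1); return cv2.resize(m.astype(np.float32),(640,400),interpolation=cv2.INTER_AREA)
def fitcyl(p,mask,x0,r,z0,z1):
    # fill holes of mask
    c,_=cv2.findContours(mask.astype(np.uint8),cv2.RETR_EXTERNAL,cv2.CHAIN_APPROX_NONE); m=np.zeros(mask.shape,np.uint8); cv2.drawContours(m,[max(c,key=cv2.contourArea)],-1,1,-1)
    def f(v):
        s=sil(p,v[0],v[1],r,z0,z1); return 1-np.minimum(s,m).sum()/np.maximum(s,m).sum()
    q=minimize(f,x0,method="Nelder-Mead",options=dict(initial_simplex=np.array(x0)+[[0,0],[5,0],[0,5]],xatol=.1,fatol=1e-4))
    return q.x.round(1),round(1-q.fun,3)
E
python3 - <<'E'
from h import *
p=capture("wrist")
for t in ("ring_1","tube"):
    for d in trace(p,t):
      m=d["mask"]; y,x=np.nonzero(m); c=(x.mean(),y.mean())
      if t=="ring_1": print(t,d["score"],np.round(c),fitcyl(p,m,onz(p,*c,15)[:2],32,0,22))
      else: print(t,d["score"],np.round(c),x.min(),x.max(),y.min(),y.max(),onz(p,*c,110))
hsv=cv2.cvtColor(p["frame"],cv2.COLOR_BGR2HSV)
b=((hsv[...,0]>105)&(hsv[...,0]<125)&(hsv[...,1]>180)).astype(np.uint8)
n,l,st,ce=cv2.connectedComponentsWithStats(b)
for i in range(1,n):
    if st[i][4]>400:
        print(st[i],ce[i],fitcyl(p,l==i,onz(p,*ce[i],115)[:2],17.5 ,109,121))
q=capture("side")
for d in trace(q,"cradle_part")[:1]: print(fitcyl(q,d["mask"],[520,-270],62,0,36))
q=capture("scene")
for d in trace(q,"cradle_part")[:1]: print(fitcyl(q,d["mask"],[520,-290],62,0,36))
E
```

```text
ring_1 0.9 [353. 275.] (array([ 565.4, -134.4]), np.float64(0.971))
ring_1 0.84 [351. 127.] (array([557.7,  40.8]), np.float64(0.978))
ring_1 0.66 [143. 110.] (array([340.4,  56.7]), np.float64(0.956))
ring_1 0.58 [236. 176.] (array([434.1, -13.2]), np.float64(0.98))
ring_1 0.56 [311. 342.] (array([ 513.5, -233.8]), np.float64(0.197))
tube 0.91 [512. 214.] 477 546 188 241 [686.26628838 -23.23457026 110.        ]
[ 547    0   59  139 4057] [582.76509736  65.82031057] (array([710.3, 112. ]), np.float64(0.406))
[506  84  24  30 455] [517.56923077  98.67912088] (array([664.6,  63.3]), np.float64(0.216))
[ 498  199   48   42 1465] [522.0559727  219.74880546] (array([691.6, -26.5]), np.float64(0.852))
(array([ 511.6, -292.7]), np.float64(0.511))
(array([ 513.2, -288.5]), np.float64(0.445))
```

Request:
arm_command:
  steps: [-0.6,-0.09,-0.6,0,100,-0.6,-0.08,-0.8,0,100,-0.6,-0.08,-0.8,0,100,-0.02,0,-0.8,0,100,0,0,0,0,100]
  grip_force: 40

```text
time_s: 2.52
eef_pos: [432.7, -12.2, 80.0]
ee_rot: [-0.002, 0.707, 0.707, -0.001]
force: [1.0, 0.5, 0.4]
grip_width: 0.999
```

```bash
python3 - <<'E'
from h import *
p=capture("wrist"); cv2.imwrite("pics/w1.png",p["frame"])
for d in trace(p,"ring_1"):
      m=d["mask"]; y,x=np.nonzero(m); c=(x.mean(),y.mean())
      print(d["score"],np.round(c),y.max(),fitcyl(p,m,onz(p,*c,15)[:2],32,0,22))
E
```

```text
0.96 [527. 125.] 179 (array([558. ,  40.5]), np.float64(0.973))
0.91 [164.  96.] 153 (array([340.2,  56.8]), np.float64(0.978))
0.79 [322. 210.] 259 (array([434.1, -13. ]), np.float64(0.986))
0.76 [514. 389.] 399 (array([ 593.6, -196.5]), np.float64(0.513))
```

View pics/w1.png

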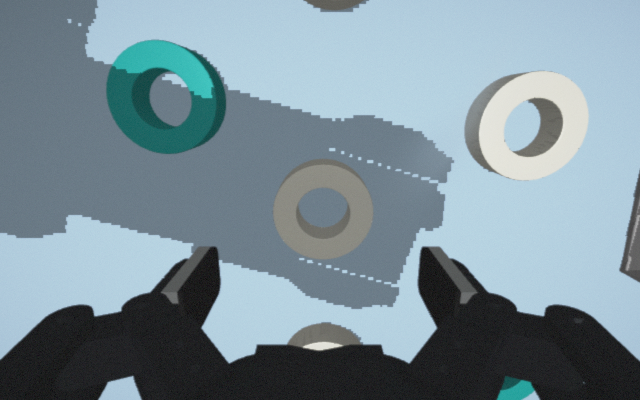

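Wide ring A sits between the fingers at px (322,210), and the fit gives (434,-13). Descending to grip its upper half.

Request:
arm_command:
  steps: [0.03,-0.02,-0.8,0,100,0,0,-0.7,0,100,0,0,0,0,100]

```text
time_s: 3.0
eef_pos: [435.6, -13.4, 6.3]
ee_rot: [-0.001, 0.707, 0.707, -0.0]
force: [0.5, -0.4, 0.4]
grip_width: 1.002
```

Request:
arm_command:
  steps: [0,0,-0.04,0,50,0,0,0,0,50,0,0,0,0,50,0,0,0,0,50]
  grip_force: 40

```text
time_s: 3.5
eef_pos: [436.7, -13.8, 6.6]
ee_rot: [0.002, 0.707, 0.707, 0.001]
force: [-3.5, 0.6, 13.8]
grip_width: 0.709
```

Request:
arm_command:
  steps: [0,0,0,0,40,0,0,0.3,0,40,0,0,0.9,0,40,0,0,0.9,0,40,0,0,0,0,40]

```text
time_s: 4.12
eef_pos: [437.4, -14.0, 113.2]
ee_rot: [0.004, 0.707, 0.707, 0.002]
force: [-0.3, 0.0, -1.9]
grip_width: 0.698
```

```bash
python3 - <<'E'
from h import *
p=capture("wrist"); cv2.imwrite("pics/w2.png",p["frame"]); s=sense(); print(s["eef_pos"],s["force"],s["grip_width"])
for d in trace(p,"ring_1"):
      m=d["mask"]; y,x=np.nonzero(m); print(d["score"],x.min(),x.max(),y.min(),y.max())
E
```

```text
[436.32857476 -13.67191393 111.18533161] [-0.85559708  0.01045087 -1.24723192] 0.7066919297951191
0.84 245 391 182 330
0.68 452 485 289 367
0.65 126 229 45 144
0.57 437 540 72 166
```

View pics/w2.png

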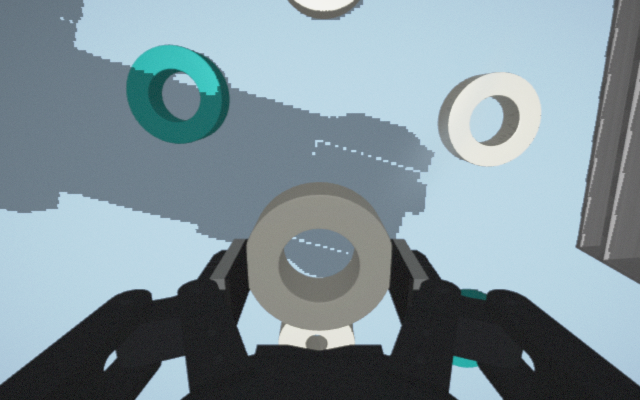

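Ring A is gripped level at px (318,258), with its lower part sticking out below the tips. Moving past the bucket so the wrist camera can see the mouth unobstructed.

Request:
arm_command:
  steps: [0.2,-0.9,0.4,0,40,0.2,-0.95,0.4,0,40,0.2,-0.95,0.4,0,40,0.2,-0.95,0.4,0,40,0.2,-0.95,0,0,40]

```text
time_s: 4.85
eef_pos: [485.8, -250.3, 189.6]
ee_rot: [0.0, 0.707, 0.707, 0.0]
force: [0.2, 0.3, -0.9]
grip_width: 0.707
```

Request:
arm_command:
  steps: [0.2,-0.95,0,0,40,0.2,-0.95,0,0,40,0.1,-0.92,0,0,40,0,0,0,0,40,0,0,0,0,40]

```text
time_s: 5.48
eef_pos: [510.3, -388.8, 188.0]
ee_rot: [-0.001, 0.707, 0.707, 0.0]
force: [-0.3, 0.9, -1.2]
grip_width: 0.704
```

```bash
python3 - <<'E'
from h import *
p=capture("wrist"); cv2.imwrite("pics/w3.png",p["frame"]); s=sense(); print(s["eef_pos"],s["force"],s["grip_width"],s["time_s"])
np.save("w3.npy",dict(p),allow_pickle=True)
for t in("cradle_part","ring_1"):
  for d in trace(p,t):
      m=d["mask"]; y,x=np.nonzero(m); print(t,d["score"],x.min(),x.max(),y.min(),y.max())
E
```

```text
[ 510.45735037 -388.52767006  188.57692111] [ 0.18968185  0.57624471 -0.28184468] 0.7073532019450401 5.525
cradle_part 0.91 250 389 20 134
ring_1 0.75 247 391 181 331
```

View pics/w3.png

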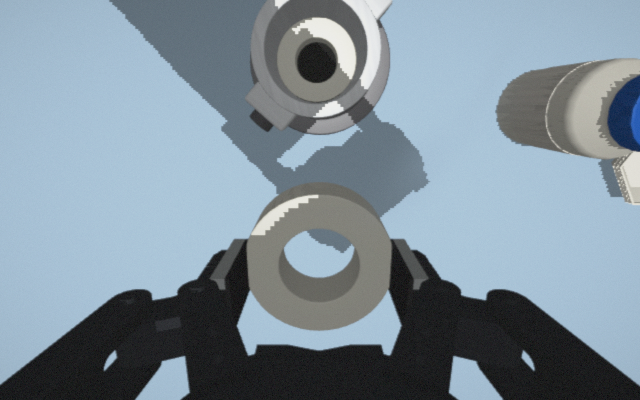

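Mouth seen near px (318,50), cut off at the top, with the held ring at (318,258). I'll shift 20 mm in +y and measure both.

Request:
arm_command:
  steps: [0,0.4,0,0,40,0,0,0,0,40,0,0,0,0,40]

```text
time_s: 6.0
eef_pos: [510.6, -369.7, 189.6]
ee_rot: [0.0, 0.707, 0.707, -0.0]
force: [1.1, -0.4, -1.3]
grip_width: 0.705
```

```bash
cat >> h.py <<'E'
def circ(p,x,y,r,z,n=180):
    a=np.linspace(0,2*np.pi,n,endpoint=False); return np.array([proj(p,[x+r*np.cos(t),y+r*np.sin(t),z]) for t in a]).astype(np.float32)
def edgescore(p,x,y,r,z,d=1.0):
    g=cv2.GaussianBlur(cv2.cvtColor(p["frame"],cv2.COLOR_BGR2GRAY).astype(np.float32),(0,0),.8)
    s=lambda rr:(lambda P:cv2.remap(g,P[:,0][:,None].copy(),P[:,1][:,None].copy(),cv2.INTER_LINEAR,borderMode=cv2.BORDER_REPLICATE)[:,0])(circ(p,x,y,rr,z))
    return np.minimum(np.abs(s(r+d)-s(r-d)),40).mean()
def fitcirc(p,x0,y0,r,z,w=8):
    best=max(((edgescore(p,x,y,r,z),x,y) for x in np.arange(x0-w,x0+w+.1,1) for y in np.arange(y0-w,y0+w+.1,1)))
    return max(((edgescore(p,x,y,r,z),x,y) for x in np.arange(best[1]-1,best[1]+1.1,.2) for y in np.arange(best[2]-1,best[2]+1.1,.2)))
E
python3 - <<'E'
from h import *
p=capture("wrist"); s=sense(); print(s["eef_pos"],s["time_s"])
x0,y0=onz(p,318,50+29,100)[:2]; print(x0,y0)
for r,z in ((33,100),(42,100),(17,44),(62,36)): print(r,z,np.round(fitcirc(p,x0,y0,r,z),1))
for d in trace(p,"ring_1")+trace(p,"cradle_part"):
    y,x=np.nonzero(d["mask"]); print(d["score"],x.min(),x.max(),y.min(),y.max())
T=s["eef_pos"]
# held ring: z scan
for zb in np.arange(-14,4,2.):
    for d in trace(p,"ring_1")[:1] if zb==-14 else []: M=d["mask"]
    print(zb,fitcyl(p,M,[T[0],T[1]],32,T[2]+zb,T[2]+zb+22))
im=p["frame"].copy(); c=fitcirc(p,x0,y0,33,100); 
for r in (33,42): cv2.polylines(im,[circ(p,c[1],c[2],r,100).round().astype(int)],True,(0,0,255))
cv2.imwrite("pics/w4.png",cv2.resize(im[0:340,160:480],None,fx=1.75,fy=1.75,interpolation=cv2.INTER_CUBIC))
E
```

```text
[ 510.52166175 -369.85037474  189.42979455] 6.05
509.3454749645154 -287.965640530124
33 100 [  35.7  506.9 -289.6]
42 100 [  27.1  507.5 -289.8]
17 44 [  40.   507.3 -290.4]
62 36 [  12.9  507.1 -296. ]
0.57 246 391 182 330
0.88 251 387 12 155
-14.0 (array([ 509.8, -371. ]), np.float64(0.928))
-12.0 (array([ 509.8, -370.6]), np.float64(0.95))
-10.0 (array([ 509.8, -370.2]), np.float64(0.968))
-8.0 (array([ 509.8, -369.3]), np.float64(0.982))
-6.0 (array([ 509.8, -368.6]), np.float64(0.964))
-4.0 (array([ 509.7, -368.3]), np.float64(0.938))
-2.0 (array([ 509.7, -367.7]), np.float64(0.911))
0.0 (array([ 509.7, -367.4]), np.float64(0.885))
2.0 (array([ 510. , -366.9]), np.float64(0.859))
```

View pics/w4.png

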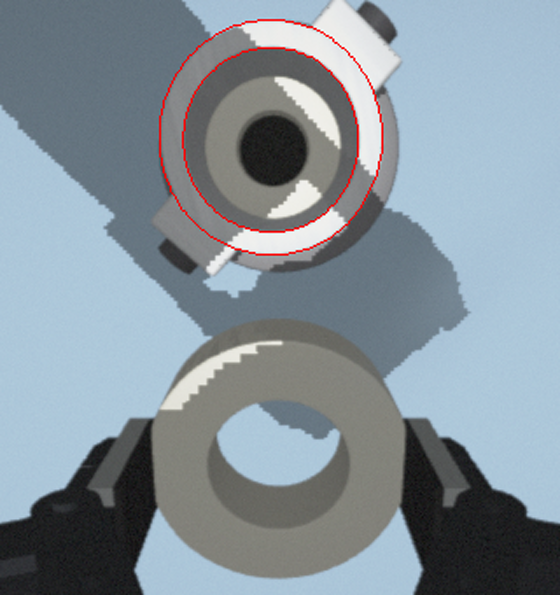

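The fit lies on the mouth: axis at camera estimate (507.1,-289.8), held ring at (509.8,-369.2). That makes the shift -2.7 in x and +79.5 in y.

Request:
arm_command:
  steps: [-0.05,0.8,0,0,40,0,0.79,-0.4,0,40,0,0,-0.7,0,40,0,0,-0.42,0,40,0,0,0,0,40]

```text
time_s: 6.82
eef_pos: [507.4, -289.7, 112.1]
ee_rot: [-0.001, 0.707, 0.707, -0.0]
force: [0.2, 0.8, 0.8]
grip_width: 0.705
```

```bash
python3 - <<'E'
from h import *
p=capture("wrist"); S=[sense()["eef_pos"]]; s=sense(); print(s["eef_pos"],s["force"],s["time_s"])
for r,z in ((33,100),(42,100)): print(r,z,np.round(fitcirc(p,507,-290,r,z,4),1))
print([fitcyl(p,d["mask"],s["eef_pos"][:2],32,s["eef_pos"][2]-7,s["eef_pos"][2]+15) for d in trace(p,"ring_1")[:1]])
E
```

```text
[ 508.01476781 -290.25990678  113.40577192] [-0.44316373 -0.76499375 -0.08658662] 6.875
33 100 [  14.6  505.8 -290.8]
42 100 [  18.5  506.8 -290.2]
[(array([ 506.8, -288.6]), np.float64(0.944))]
```

Request:
arm_command:
  steps: [0,0,-0.08,0,40,0,0,-0.06,0,40,0,0,0,0,40]

```text
time_s: 7.3
eef_pos: [508.0, -290.0, 106.3]
ee_rot: [-0.0, 0.707, 0.707, -0.0]
force: [-0.2, -0.6, -0.6]
grip_width: 0.708
```

Request:
arm_command:
  steps: [0,0,-0.06,0,40,0,0,0,0,40]

```text
time_s: 7.55
eef_pos: [507.9, -289.9, 103.1]
ee_rot: [-0.0, 0.707, 0.707, -0.0]
force: [-0.5, -0.1, -1.0]
grip_width: 0.707
```

Request:
arm_command:
  steps: [0,0,-0.06,0,40,0,0,0,0,40]

```text
time_s: 7.8
eef_pos: [507.9, -289.9, 100.0]
ee_rot: [-0.0, 0.707, 0.707, -0.0]
force: [-0.5, 0.3, -0.4]
grip_width: 0.703
```

Request:
arm_command:
  steps: [0,0,-0.06,0,40,0,0,0,0,40]

```text
time_s: 8.05
eef_pos: [507.9, -289.9, 97.0]
ee_rot: [-0.0, 0.707, 0.707, -0.0]
force: [0.1, 0.0, -0.7]
grip_width: 0.704
```

Request:
arm_command:
  steps: [0,0,-0.05,0,40,0,0,0,0,40,0,0,0,0,40]

```text
time_s: 8.43
eef_pos: [508.1, -290.1, 95.0]
ee_rot: [0.0, 0.707, 0.707, 0.0]
force: [-0.2, 0.1, 2.1]
grip_width: 0.708
```

Request:
arm_command:
  steps: [0,0,0,0,100,0,0,0,0,100,0,0,0,0,100,0,0,0.9,0,100,0,0,0.9,0,100]

```text
time_s: 9.05
eef_pos: [507.8, -289.9, 185.7]
ee_rot: [-0.0, 0.707, 0.707, -0.0]
force: [0.5, 0.2, -0.1]
grip_width: 0.997
```

```bash
python3 - <<'E'
from h import *
p=capture("wrist"); s=sense(); print(s["eef_pos"],s["force"],s["time_s"],s["grip_width"])
cv2.imwrite("pics/w5.png",p["frame"])
for r,z in ((33,100),(42,100),(17,66),(17,44),(32,66)): print(r,z,np.round(fitcirc(p,507,-290,r,z,4),1))
for d in trace(p,"ring_1"): 
    y,x=np.nonzero(d["mask"]); print(d["score"],x.min(),x.max(),y.min(),y.max())
E
```

```text
[ 509.61395075 -291.27765384  192.45710912] [ 0.43116231 -0.98361948  5.84391119] 9.1 0.9980830112822114
33 100 [  20.8  507.4 -289.8]
42 100 [  25.4  507.2 -289.8]
17 66 [  28.3  507.2 -289.2]
17 44 [  20.9  508.8 -294. ]
32 66 [  15.2  507.2 -289. ]
0.69 350 427 0 36
0.59 280 357 154 223
```

View pics/w5.png

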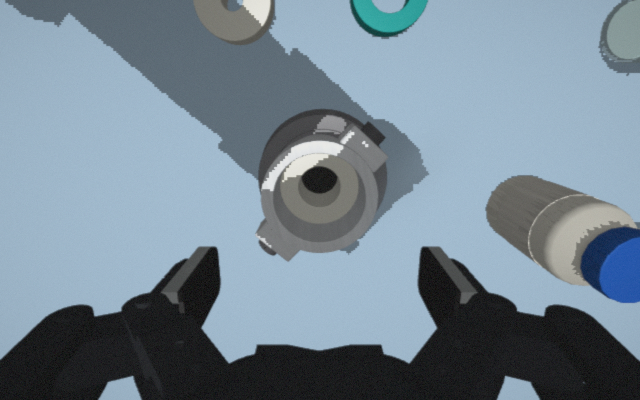

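Ring A dropped home: its bore edge fits best at z=66. That leaves the axis at (507.2,-289.6) and the mouth at px (320,190). Fetching ring B.

Request:
arm_command:
  steps: [0.14,0.94,0,0,100,0.14,0.94,0,0,100,0.14,0.94,0,0,100,0.14,0.94,-0.3,0,100,0.14,0.94,-0.5,0,100]

```text
time_s: 9.78
eef_pos: [543.2, -53.5, 144.3]
ee_rot: [0.001, 0.707, 0.707, 0.0]
force: [0.8, -0.0, -0.6]
grip_width: 1.001
```

Request:
arm_command:
  steps: [0.15,0.94,-0.6,0,100,0.15,0.94,-0.7,0,100,0,0,0,0,100,0,0,0,0,100]

```text
time_s: 10.28
eef_pos: [558.1, 38.5, 79.9]
ee_rot: [0.0, 0.707, 0.707, -0.0]
force: [-0.1, -0.3, 1.3]
grip_width: 0.999
```

```bash
python3 - <<'E'
from h import *
p=capture("wrist"); s=sense(); print(s["eef_pos"],s["force"],s["time_s"])
for d in trace(p,"ring_1"):
      m=d["mask"]; y,x=np.nonzero(m); c=(x.mean(),y.mean())
      print(d["score"],np.round(c),y.max(),fitcyl(p,m,onz(p,*c,15)[:2],32,0,22))
for d in trace(p,"rack")[:1]:
      y,x=np.nonzero(d["mask"]); print("rack",x.min(),x.max(),onz(p,x.min(),200,71))
E
```

```text
[558.3614167   38.05270492  80.33790091] [ 0.83803393 -1.32946071 -0.0708431 ] 10.325
0.8 [320. 205.] 254 (array([558.1,  40.9]), np.float64(0.981))
0.64 [ 19. 181.] 228 (array([339.3,  56.3]), np.float64(0.985))
rack 444 639 [616.90972251  61.45802574  71.        ]
```

Request:
arm_command:
  steps: [0,0.05,-0.8,0,100,0,0,-0.7,0,100,0,0,0,0,100]

```text
time_s: 10.8
eef_pos: [556.9, 40.9, 3.5]
ee_rot: [-0.001, 0.708, 0.707, -0.001]
force: [0.6, 0.2, 0.3]
grip_width: 1.002
```

Request:
arm_command:
  steps: [0,0,-0.03,0,50,0,0,0,0,50,0,0,0,0,50,0,0,0,0,50,0,0,0,0,40]

```text
time_s: 11.42
eef_pos: [559.1, 41.1, 5.4]
ee_rot: [0.001, 0.707, 0.707, 0.001]
force: [-1.9, -0.9, 5.1]
grip_width: 0.718
```

Request:
arm_command:
  steps: [0,0,0.3,0,40,0,0,0.9,0,40,0,0,0.9,0,40,-0.05,-0.95,0.5,0,40,-0.14,-0.95,0.5,0,40]

```text
time_s: 12.05
eef_pos: [548.6, -54.5, 161.2]
ee_rot: [0.001, 0.707, 0.708, 0.001]
force: [0.6, -0.3, -1.0]
grip_width: 0.721
```

Request:
arm_command:
  steps: [-0.12,-0.9,0.3,0,40,-0.12,-0.9,0.27,0,40,-0.12,-0.9,0,0,40,-0.12,-0.9,0,0,40,-0.12,-0.9,0,0,40]

```text
time_s: 12.68
eef_pos: [518.2, -280.0, 188.7]
ee_rot: [0.001, 0.707, 0.707, 0.0]
force: [0.8, 1.0, -0.6]
grip_width: 0.719
```

Request:
arm_command:
  steps: [-0.12,-0.9,0,0,40,-0.1,-0.9,0,0,40,0,0,0,0,40,0,0,0,0,40]

```text
time_s: 13.18
eef_pos: [507.6, -368.1, 187.9]
ee_rot: [0.0, 0.707, 0.707, 0.0]
force: [-0.5, 0.6, -0.3]
grip_width: 0.717
```

```bash
python3 - <<'E'
from h import *
p=capture("wrist"); s=sense(); T=s["eef_pos"]; print(T,s["force"],s["time_s"],s["grip_width"])
for r,z in ((33,100),(42,100),(17,66)): print(r,z,np.round(fitcirc(p,507.2,-289.7,r,z,4),1))
M=trace(p,"ring_1")
for d in M:
    y,x=np.nonzero(d["mask"]); print(d["score"],x.min(),x.max(),y.min(),y.max())
    if y.max()>300:
      for zb in (-12,-10,-8,-6,-4): print(zb,fitcyl(p,d["mask"],[T[0],T[1]],32,T[2]+zb,T[2]+zb+22))
E
```

```text
[ 507.74176478 -367.67375929  187.79197713] [ 0.04005832 -0.20914116 -0.27817185] 13.225 0.7208443386099257
33 100 [  36.   507.  -289.5]
42 100 [  28.1  507.6 -289.7]
17 66 [  35.7  507.2 -288.7]
0.89 244 393 185 334
-12 (array([ 506.8, -370.6]), np.float64(0.924))
-10 (array([ 506.7, -370.2]), np.float64(0.948))
-8 (array([ 506.8, -369.5]), np.float64(0.971))
-6 (array([ 506.6, -368.8]), np.float64(0.985))
-4 (array([ 506.7, -368. ]), np.float64(0.967))
0.83 277 360 39 128
```

Request:
arm_command:
  steps: [0.01,0.8,0,0,40,0,0.78,-0.4,0,40,0,0,-0.7,0,40,0,0,-0.5,0,40,0,0,0,0,40]

```text
time_s: 13.9
eef_pos: [507.8, -288.3, 106.0]
ee_rot: [-0.001, 0.707, 0.708, -0.0]
force: [0.3, 0.4, -0.2]
grip_width: 0.718
```

Request:
arm_command:
  steps: [0,0,-0.04,0,40,0,0,-0.04,0,40,0,0,0,0,40]

```text
time_s: 14.28
eef_pos: [508.1, -289.6, 103.3]
ee_rot: [0.0, 0.707, 0.707, 0.0]
force: [0.1, -0.6, -0.4]
grip_width: 0.717
```

Request:
arm_command:
  steps: [0,0,-0.05,0,40,0,0,0,0,40]

```text
time_s: 14.52
eef_pos: [507.9, -289.5, 100.1]
ee_rot: [-0.0, 0.707, 0.707, -0.0]
force: [-0.1, 0.3, 0.1]
grip_width: 0.718
```

Request:
arm_command:
  steps: [0,0.01,-0.04,0,40,0,0,-0.04,0,40,0,0,0,0,40,0,0,0,0,40]

```text
time_s: 15.02
eef_pos: [508.0, -289.0, 96.3]
ee_rot: [0.0, 0.707, 0.707, 0.0]
force: [-0.1, -0.7, -0.1]
grip_width: 0.721
```

Request:
arm_command:
  steps: [0,0,-0.02,0,40,0,0,0,0,40]

```text
time_s: 15.28
eef_pos: [508.0, -289.0, 95.2]
ee_rot: [-0.0, 0.707, 0.707, -0.0]
force: [0.3, -0.2, -0.5]
grip_width: 0.718
```

Request:
arm_command:
  steps: [0,0,0,0,100,0,0,0,0,100,0,0,0,0,100,0,0,0.9,0,100,0,0,0.9,0,100]

```text
time_s: 15.9
eef_pos: [507.8, -288.9, 186.4]
ee_rot: [-0.0, 0.707, 0.707, -0.0]
force: [-0.2, -0.3, -0.1]
grip_width: 1.0
```

Request:
arm_command:
  steps: [0,0,0,0,100]

```text
time_s: 16.02
eef_pos: [509.1, -289.9, 188.8]
ee_rot: [0.003, 0.707, 0.707, 0.0]
force: [0.1, 0.2, -1.1]
grip_width: 0.999
```

```bash
python3 - <<'E'
from h import *
p=capture("wrist"); s=sense(); print(s["eef_pos"],s["force"],s["time_s"],s["grip_width"])
cv2.imwrite("pics/w6.png",cv2.resize(p["frame"][80:280,200:440],None,fx=3,fy=3,interpolation=cv2.INTER_CUBIC))
for r,z in ((33,100),(42,100),(17,88),(17,84),(17,92),(17,66),(32,88)): print(r,z,np.round(fitcirc(p,507,-290,r,z,4),1))
E
```

```text
[ 508.33953068 -289.28165443  186.38340364] [-0.76030103  0.24629058 -0.80291495] 16.075 1.0028987285873812
33 100 [  19.3  507.2 -288.6]
42 100 [  26.   507.4 -289.2]
17 88 [  26.9  506.2 -289.6]
17 84 [  25.7  506.2 -291. ]
17 92 [  27.3  506.2 -288.2]
17 66 [  19.3  507.8 -294.6]
32 88 [  19.1  505.8 -289. ]
```

View pics/w6.png

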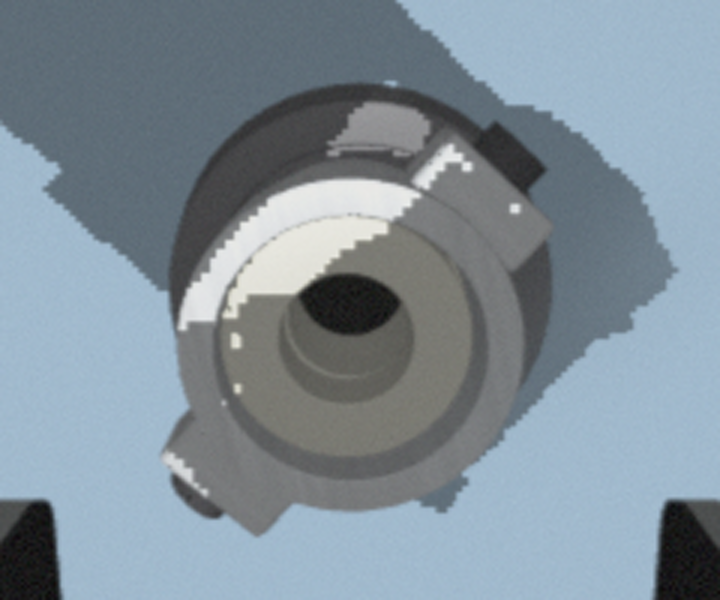

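Ring B lies in the bucket at px (345,325 in the crop), wall visible all round and bores lined up. A gentle fingertip touch on its top face will confirm the 88 mm level.

Request:
arm_command:
  steps: [0,-0.32,0,0,0,0,0,-0.4,0,0,0,0,0,0,0,0,0,0,0,0,0,0,-0.4,0,0]

```text
time_s: 16.7
eef_pos: [508.8, -305.8, 146.8]
ee_rot: [0.002, 0.707, 0.707, 0.0]
force: [0.2, -0.9, -0.1]
grip_width: 0.002
```

Request:
arm_command:
  steps: [0,0,-0.4,0,0,0,0,-0.4,0,0,0,0,-0.2,0,0,0,0,0,0,0]

```text
time_s: 17.2
eef_pos: [508.0, -305.1, 95.3]
ee_rot: [-0.0, 0.707, 0.707, -0.0]
force: [1.0, 0.3, 0.4]
grip_width: 0.003
```

Request:
arm_command:
  steps: [0,0,-0.04,0,0,0,0,-0.04,0,0,0,0,0,0,0]

```text
time_s: 17.58
eef_pos: [508.1, -305.0, 91.5]
ee_rot: [0.0, 0.707, 0.707, 0.0]
force: [-0.4, -0.2, -0.2]
grip_width: 0.0
```

Request:
arm_command:
  steps: [0,0,-0.04,0,0,0,0,-0.04,0,0,0,0,0,0,0]

```text
time_s: 17.95
eef_pos: [508.1, -305.2, 88.0]
ee_rot: [0.0, 0.707, 0.707, -0.0]
force: [-2.4, 0.7, 6.3]
grip_width: 0.002
```

Contact came at z=88.0, so the column is fully home. Now the tube.

Request:
arm_command:
  steps: [0,0,0.7,0,0,0,0,0.9,0,0,0.3,0.6,0.9,0,100,0.6,0.9,0.2,0,100,0.6,0.9,0,0,100]

```text
time_s: 18.58
eef_pos: [584.0, -184.0, 223.6]
ee_rot: [0.001, 0.707, 0.707, 0.0]
force: [-0.8, -0.2, -0.8]
grip_width: 0.636
```

Request:
arm_command:
  steps: [0.6,0.9,0,0,100,0.6,0.9,0,0,100,0.6,0.9,0,0,100,0.36,0.46,0,0,100,0,0,0,0,100]

```text
time_s: 19.2
eef_pos: [691.5, -25.3, 221.4]
ee_rot: [-0.0, 0.706, 0.708, -0.0]
force: [0.4, -0.3, -0.2]
grip_width: 1.0
```

```bash
python3 - <<'E'
from h import *
p=capture("wrist"); s=sense(); print(s["eef_pos"],s["force"],s["time_s"],s["grip_width"])
hsv=cv2.cvtColor(p["frame"],cv2.COLOR_BGR2HSV)
b=((hsv[...,0]>100)&(hsv[...,0]<128)&(hsv[...,1]>160)).astype(np.uint8)
n,l,st,ce=cv2.connectedComponentsWithStats(b)
for i in range(1,n):
    if st[i][4]>400: print(st[i],ce[i],fitcyl(p,l==i,onz(p,*ce[i],115)[:2],17.5 ,109,121))
print(np.round(fitcirc(p,691,-27,17.5,121,5),1))
E
```

```text
[690.96946689 -26.74564196 221.66872703] [-0.10496302 -0.44861963 -0.241633  ] 19.25 1.0015301948051412
[ 402    0   32  113 1914] [417.23824451  53.66405434] (array([754.,  89.]), np.float64(0.287))
[267  43  32  35 839] [282.66865316  59.77711561] (array([667.3,  63.2]), np.float64(0.382))
[ 296  171   46   46 1584] [318.01578283 193.20833333] (array([690.3, -26.1]), np.float64(0.903))
[ 26.7 690.2 -24.6]
```

Request:
arm_command:
  steps: [0,0,-0.9,0,100,0,0,-0.9,0,100,0,0,-0.6,0,100,0,0,-0.2,0,100,0,0,0,0,100]

```text
time_s: 19.88
eef_pos: [691.0, -27.8, 92.9]
ee_rot: [0.0, 0.707, 0.707, 0.0]
force: [-0.7, -0.9, 0.4]
grip_width: 1.001
```

Request:
arm_command:
  steps: [0,0,0,0,30,0,0,0,0,30,0,0,0,0,30,0,0,0,0,30,0,0,0,0,20]
  grip_force: 40

```text
time_s: 20.5
eef_pos: [691.4, -27.1, 93.1]
ee_rot: [0.001, 0.707, 0.707, 0.0]
force: [-0.8, -0.4, 5.1]
grip_width: 0.395
```

```bash
python3 - <<'E'
from h import *
p=capture("wrist"); s=sense(); print(s["eef_pos"],s["force"],s["time_s"],s["grip_width"])
cv2.imwrite("pics/w7.png",p["frame"])
E
```

```text
[691.33772385 -27.08829096  93.08857169] [-1.03442892 -0.67666187  4.99772863] 20.55 0.3853375297423538
```

View pics/w7.png

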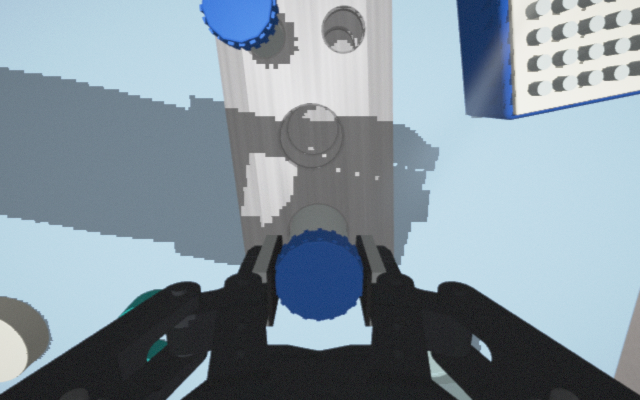

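Cap gripped centrally at px (318,275). Lifting straight out, then measuring the tube in hand.

Request:
arm_command:
  steps: [0,0,0.4,0,20,0,0,0.6,0,20,0,0,0.8,0,20,0,0,0.8,0,20,0,0,0,0,20]

```text
time_s: 21.18
eef_pos: [691.9, -27.1, 225.6]
ee_rot: [0.002, 0.707, 0.707, 0.002]
force: [1.1, -0.0, -0.2]
grip_width: 0.396
```

```bash
python3 - <<'E'
from h import *
p=capture("wrist"); s=sense(); T=s["eef_pos"]; print(T,s["force"],s["time_s"],s["grip_width"])
def cap(p):
    hsv=cv2.cvtColor(p["frame"],cv2.COLOR_BGR2HSV)
    b=((hsv[...,0]>100)&(hsv[...,0]<128)&(hsv[...,1]>160)).astype(np.uint8)
    return cv2.connectedComponentsWithStats(b)
n,l,st,ce=cap(p)
for i in range(1,n):
    if st[i][4]>2000: print(st[i],ce[i],[fitcyl(p,l==i,T[:2],17.5,T[2]+a,T[2]+a+12) for a in (14,16,18)])
for n_ in ("scene","side"):
    q=capture(n_)
    for d in trace(q,"tube"):
        y,x=np.nonzero(d["mask"]); 
        top,tip=proj(q,T+[0,0,28]),proj(q,T+[0,0,-88])
        e=np.polyfit(y,x,1); print(n_,round(d["score"],2),x.min(),x.max(),y.min(),y.max(),"expect",np.round(top,1),np.round(tip,1),"slope",e[0].round(3),"exp",round((tip[0]-top[0])/(tip[1]-top[1]),3))
E
```

```text
[691.20972935 -27.02576894 222.9351945 ] [-0.76651934  0.17044909 -0.77919782] 21.225 0.3922891364579838
[ 275  229   88   91 6243] [318.6096428  274.83709755] [(array([691.2, -28.6]), np.float64(0.961)), (array([691.1, -27.5]), np.float64(0.955)), (array([691.1, -25.9]), np.float64(0.937))]
scene 0.76 315 331 187 228 expect [322.3 190.4] [322.2 227.8] slope 0.194 exp -0.002
scene 0.37 338 352 159 179 expect [322.3 190.4] [322.2 227.8] slope -0.053 exp -0.002
side 0.94 259 275 144 190 expect [265.5 146.1] [269.3 189.5] slope 0.088 exp 0.088
```

Request:
arm_command:
  steps: [-0.6,-0.85,0,0,20,-0.6,-0.85,0,0,20,-0.6,-0.85,0,0,20,-0.6,-0.85,0,0,20,-0.6,-0.85,0,0,20]

```text
time_s: 22.05
eef_pos: [539.6, -240.6, 221.5]
ee_rot: [-0.001, 0.707, 0.707, -0.0]
force: [0.3, -0.4, 0.1]
grip_width: 0.395
```

Request:
arm_command:
  steps: [-0.6,-0.9,0,0,20,-0.07,-0.08,0,0,20,0,0,0,0,20,0,0,0,0,20]

```text
time_s: 22.55
eef_pos: [508.1, -287.5, 222.0]
ee_rot: [-0.0, 0.707, 0.708, 0.0]
force: [0.3, 0.6, -1.2]
grip_width: 0.395
```

```bash
python3 - <<'E'
from h import *
s=sense(); T=s["eef_pos"]; print(T,s["force"],s["time_s"],s["grip_width"])
for n_ in ("scene","side"):
    q=capture(n_)
    for d in trace(q,"tube")[:2]:
        m=d["mask"]; y,x=np.nonzero(m)
        top,tip=proj(q,T+[0,0,28]),proj(q,T+[0,0,-88])
        print(n_,round(d["score"],2),x.min(),x.max(),y.min(),y.max(),"expect",np.round(top,1),np.round(tip,1),[(v,x[y==v].min(),x[y==v].max()) for v in range(y.min(),y.max()+1,5)])
    if n_=="scene":
        u,v=map(int,tip); c=q["frame"][max(0,v-80):v+70,u-90:u+90]; a=cv2.resize(c,None,fx=2.2,fy=2.2,interpolation=cv2.INTER_CUBIC)
    else:
        u,v=map(int,tip); c=q["frame"][max(0,v-80):v+70,u-90:u+90]; b=cv2.resize(c,None,fx=2.2,fy=2.2,interpolation=cv2.INTER_CUBIC)
h=min(a.shape[0],b.shape[0]); cv2.imwrite("pics/t0.png",np.hstack([a[:h],b[:h]]))
E
```

```text
[ 508.07477929 -287.48386219  222.01803771] [ 0.31441135  0.64873191 -1.20877695] 22.55 0.3953055695011258Traceback (most recent call last):
  File "<stdin>", line 8, in <module>
    return umr_minimum(a, axis, None, out, keepdims, initial, where)
ValueError: zero-size array to reduction operation minimum which has no identity
```

Request:
arm_command:
  steps: [0,-0.02,-0.2,0,20,0,0,-0.2,0,20,0,0,0,0,20]

```text
time_s: 23.02
eef_pos: [507.2, -289.1, 201.0]
ee_rot: [-0.001, 0.707, 0.707, -0.0]
force: [0.1, -0.2, -0.1]
grip_width: 0.393
```

```bash
cat > tv.py <<'E'
import sys
from h import *
s=sense(); T=s["eef_pos"]; print(T,s["force"],s["time_s"],s["grip_width"]); o=[]
for n_ in ("scene","side"):
    q=capture(n_); u,v=map(int,proj(q,[508,-289,125])); print(n_,"rim centre",proj(q,[507.3,-289.6,100]),"tip",proj(q,T+[0,0,-88]))
    f=q["frame"]
    o.append(cv2.resize(f[max(0,v-65):v+60,u-62:u+63],(400,int(400/125*(v+60-max(0,v-65)))),interpolation=cv2.INTER_CUBIC)); print("crop origin",u-62,max(0,v-65))
h=min(x.shape[0] for x in o); cv2.imwrite(sys.argv[1],np.hstack([x[:h] for x in o]))
E
python3 tv.py pics/t0.png
```

```text
[ 507.18291834 -289.1359466   201.01453885] [ 0.10235354 -0.21956292 -0.0659998 ] 23.025 0.3932456947137747
scene rim centre (np.float64(182.80083292151906), np.float64(214.7978555750087)) tip (np.float64(181.56646851746638), np.float64(211.0378167742174))
crop origin 118 142
side rim centre (np.float64(347.6362838076927), np.float64(147.78477861826212)) tip (np.float64(347.8323050217323), np.float64(143.83339623384097))
crop origin 285 75
```

View pics/t0.png

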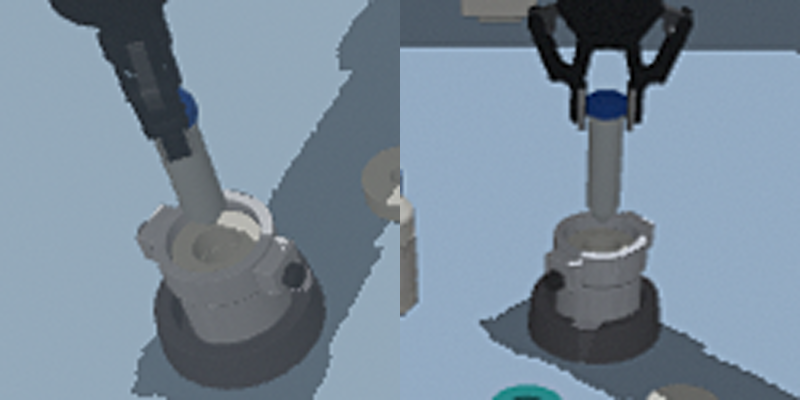

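The tube hangs upright over the mouth in both views, with its tip just above the rim. Lowering with force checks.

Request:
arm_command:
  steps: [0,0,-0.2,0,20,0,0,-0.2,0,20,0,0,0,0,20]

```text
time_s: 23.5
eef_pos: [507.1, -289.3, 181.2]
ee_rot: [-0.001, 0.707, 0.707, -0.0]
force: [-0.6, -0.0, -0.9]
grip_width: 0.393
```

Request:
arm_command:
  steps: [0,0,-0.12,0,20,0,0,-0.12,0,20,0,0,0,0,20]

```text
time_s: 23.88
eef_pos: [507.3, -289.4, 169.7]
ee_rot: [-0.0, 0.707, 0.707, -0.0]
force: [0.6, -0.0, -0.7]
grip_width: 0.393
```

Request:
arm_command:
  steps: [0,0,-0.12,0,20,0,0,-0.12,0,20,0,0,0,0,20]

```text
time_s: 24.25
eef_pos: [507.3, -289.3, 157.7]
ee_rot: [-0.001, 0.707, 0.707, -0.0]
force: [0.7, -0.1, -0.2]
grip_width: 0.392
```

Request:
arm_command:
  steps: [0,0,-0.12,0,20,0,0,-0.12,0,20,0,0,0,0,20]

```text
time_s: 24.62
eef_pos: [507.3, -289.4, 145.7]
ee_rot: [-0.001, 0.707, 0.707, -0.0]
force: [-0.0, -0.1, -0.5]
grip_width: 0.396
```

No contact; the tip is past the top ring.

Request:
arm_command:
  steps: [0,0,-0.14,0,20,0,0,-0.14,0,20,0,0,0,0,20]

```text
time_s: 25.0
eef_pos: [507.2, -289.3, 131.5]
ee_rot: [-0.001, 0.707, 0.707, -0.0]
force: [-0.1, -0.8, 0.1]
grip_width: 0.395
```

Request:
arm_command:
  steps: [0,0,-0.1,0,20,0,0,-0.1,0,20,0,0,0,0,20]

```text
time_s: 25.38
eef_pos: [507.3, -289.4, 121.8]
ee_rot: [-0.0, 0.707, 0.707, -0.0]
force: [0.2, -0.1, 0.0]
grip_width: 0.395
```

Request:
arm_command:
  steps: [0,0,-0.04,0,20,0,0,-0.04,0,20,0,0,0,0,20]

```text
time_s: 25.75
eef_pos: [507.5, -289.5, 118.1]
ee_rot: [-0.0, 0.707, 0.707, -0.0]
force: [-0.2, -0.2, -0.9]
grip_width: 0.392
```

Request:
arm_command:
  steps: [0,0,-0.06,0,20,0,0,-0.04,0,20,0,0,0,0,20]

```text
time_s: 26.12
eef_pos: [507.4, -289.5, 113.1]
ee_rot: [-0.0, 0.707, 0.707, -0.0]
force: [0.6, -0.4, -0.2]
grip_width: 0.393
```

Request:
arm_command:
  steps: [0,0,-0.03,0,20,0,0,0,0,20,0,0,0,0,20]

```text
time_s: 26.5
eef_pos: [507.5, -289.5, 111.8]
ee_rot: [0.0, 0.707, 0.707, 0.0]
force: [0.1, -0.1, -0.4]
grip_width: 0.396
```

Request:
arm_command:
  steps: [0,0,-0.02,0,20,0,0,0,0,20,0,0,0,0,20]

```text
time_s: 26.88
eef_pos: [507.5, -289.5, 110.8]
ee_rot: [0.0, 0.707, 0.707, 0.0]
force: [-0.1, -0.3, -0.5]
grip_width: 0.39
```

Request:
arm_command:
  steps: [0,0,-0.02,0,20,0,0,0,0,20,0,0,0,0,20]

```text
time_s: 27.25
eef_pos: [507.7, -289.6, 110.1]
ee_rot: [0.0, 0.707, 0.707, 0.0]
force: [-0.1, 1.0, 3.3]
grip_width: 0.392
```

Request:
arm_command:
  steps: [0,0,-0.02,0,20,0,0,0,0,20,0,0,0,0,20]

```text
time_s: 27.62
eef_pos: [507.9, -290.0, 110.0]
ee_rot: [0.001, 0.707, 0.707, -0.0]
force: [-2.2, 1.2, 8.1]
grip_width: 0.394
```

Contact at z=110, exactly the pad level for this grip. Relieving the force, then releasing.

Request:
arm_command:
  steps: [0,0,0.02,0,20,0,0,0,0,20,0,0,0,0,50,0,0,0,0,70,0,0,0,0,100]

```text
time_s: 28.25
eef_pos: [507.4, -289.4, 109.5]
ee_rot: [-0.0, 0.707, 0.707, -0.0]
force: [0.7, -0.5, -0.6]
grip_width: 0.89
```

Request:
arm_command:
  steps: [0,0,0,0,100,0,0,0,0,100,0,0,0.2,0,100,0,0,0.9,0,100,0,0,0.9,0,100]

```text
time_s: 28.88
eef_pos: [507.4, -289.4, 211.7]
ee_rot: [0.0, 0.707, 0.707, 0.0]
force: [-0.2, -0.7, 0.2]
grip_width: 1.004
```

Request:
arm_command:
  steps: [0,0.3,0.5,0,100,0,0.9,0,0,100,0,0.9,0,0,100,0,0.9,0,0,100,0,0,0,0,100]

```text
time_s: 29.5
eef_pos: [507.6, -137.2, 235.9]
ee_rot: [0.001, 0.706, 0.708, 0.0]
force: [-0.2, 0.7, -0.5]
grip_width: 1.006
```

```bash
python3 tv.py pics/t1.png; python3 - <<'E'
from h import *
for n in ("scene","side"):
    q=capture(n)
    hsv=cv2.cvtColor(q["frame"],cv2.COLOR_BGR2HSV); b=((hsv[...,0]>100)&(hsv[...,0]<128)&(hsv[...,1]>160)).astype(np.uint8)
    k,l,st,ce=cv2.connectedComponentsWithStats(b); e=np.array(proj(q,[507.3,-289.6,132]))
    i=min((i for i in range(1,k) if st[i][4]>40),key=lambda i:np.hypot(*(ce[i]-e))); print(n,"cap px",ce[i].round(1),"expected",e.round(1),fitcyl(q,l==i,[507,-289],17.5,126,138))
    for t in ("ring_1","slim_ring_1"): print(t,[np.round(d["point"]).tolist() for d in search_frame(q,t)])
E
```

```text
[ 507.56649353 -137.19131758  235.9383225 ] [-0.23999177  0.66978345 -0.48614979] 29.5 1.0057893014027808
scene rim centre (np.float64(182.80083292151906), np.float64(214.7978555750087)) tip (np.float64(244.75694843782756), np.float64(180.4163869644568))
crop origin 118 142
side rim centre (np.float64(347.6362838076927), np.float64(147.78477861826212)) tip (np.float64(348.19379464678474), np.float64(161.66034922119354))
crop origin 285 75
scene cap px [180.1 204.2] expected [179.2 205.7] (array([ 505.4, -286.5]), np.float64(0.64))
ring_1 [[348.0, 54.0, 24.0], [576.0, -138.0, 24.0], [513.0, -297.0, 90.0]]
slim_ring_1 [[447.0, -142.0, 24.0], [449.0, 134.0, 25.0]]
side cap px [347.7 137.6] expected [348.  137.8] (array([ 509.5, -292.5]), np.float64(0.769))
ring_1 [[344.0, 71.0, 24.0], [565.0, -120.0, 19.0], [492.0, -302.0, 91.0]]
slim_ring_1 [[432.0, -124.0, 21.0], [444.0, 151.0, 20.0]]
```

View pics/t1.png

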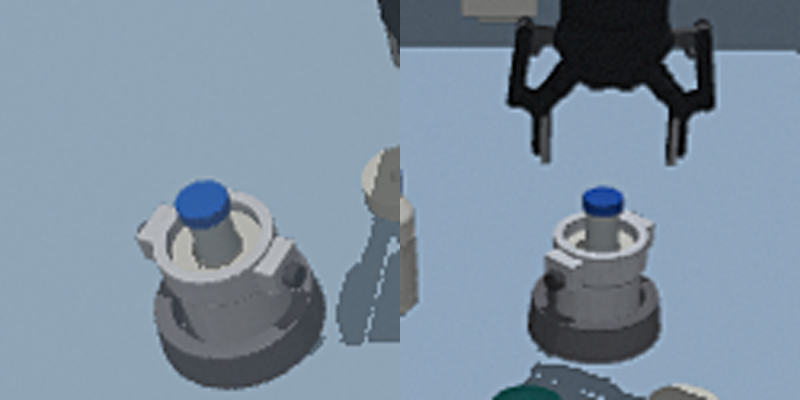

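The tube stands upright in the column, cap at px (180,204) in the scene view and (348,138) in the side view. Both are within 2 px of the position expected when home, and the robot is clear.

```bash
python3 -c "
from rig import finish_job; print(finish_job())"
```

```text
the job is handed in; nothing more can be done
None
```

The job is done and handed in at about 30 s. Both loose wide-bore rings are in the part-filled bucket, and the capped tube stands upright on the pad.

- **Rings:** I dropped them in one at a time. With the fingers shut, I touched the upper ring on one side, and contact came at 88.0 mm. That is the level for it lying fully home, 12 mm below the rim. The touch came before the tube was lifted from the rack.
- **Tube:** I lowered it while holding the cap and felt no sideways contact. It met the pad at a tool height of 110 mm, as expected for this grip, and I let go only after that.
- **Last checks:** The cap centre was within about 2 px of its expected home position in both the scene and side cameras. The slim and turquoise rings were found where they started. The gripper was open and clear, and the largest wrist force I read was about 14 N.
- **Weak spots:**
  - **Cap outline fits:** these were loose in the final distant views (overlap 0.64 and 0.77), and their centres disagreed by 4 to 6 mm. I relied on the cap position, the contact heights and the picture instead.
  - **Upper ring height:** the camera fit only placed it to a few millimetres, which is why I checked it by touch.
  - **Not re-measured:** I did not measure the slim tubes, bottles or beaker again at the end. No contact with them was seen or felt.

I viewed 11 pictures, one over the budget of 10.

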